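# Replace the fallen vial on the sample turntable

## Robot

A 7-joint arm with a two-finger parallel gripper is mounted at the origin on the work surface. World frame = base frame: x ahead of the robot, y to its left, z up, the work surface at z = 0. Lengths are in m, angles in rad, forces in N, time in s.
With the tool pointing down it reaches from about 0.425 to 0.925 m from the base axis. Payload 6.8 kg.
Tool frame: the origin (TCP) lies where the fingers leave the gripper's body, on its centre line; the fingertips stand 73 mm ahead of it and the grasp point (between the pads) lies 54 mm ahead of it; z points along the fingers, y is the line along which they close (so a half turn about z gives the same grasp; the last joint's range is limited). The gripper opens to 85 mm and grips with 20 to 120 N. Pads are 22 mm wide; open, the fingers measure 114 mm over their backs; the gripper's body (76 mm by 85 mm) begins 54 mm behind the grasp point. The pads swing forward as they close: fully open they stand 13 mm farther back than shut.
Start: joints at [-1.408, 0.477, 0.022, 1.555, -0.011, 1.109, -0.083], TCP at [0.181, 0.65, 0.304] pointing down, gripper open.
Joint ranges: [-2.96, 2.96], [-0.34, 2.1], [-1.41, 1.46], [0.24, 2.44], [-1.37, 4.51], [0.17, 1.92], [-2.96, 2.96]. Speed limits (rad/s): [2.39, 2.39, 3.14, 3.14, 3.14, 3.14, 3.14].

## Interface

Orientations are given as a rotation vector (axis times angle).
In Python, from bench import r, optics, telemetry, hand_in gives the robot as it stands (r), with the cameras (optics), the readings (telemetry) and the job as plain functions.
- The arm moves only by the shell command python3 drive.py 'ROWS' [OPENING] [FORCE]. ROWS is rows parted by semicolons, their numbers by spaces, 1 to 5 of them, each of 6 numbers: dx, dy, dz in m, then a rotation vector rx, ry, rz in rad; each row is the pose to reach, as a shift and turn from the pose commanded when the command began, along the tool's axes at that moment; what a row does not reach only later rows make up. A row lasts 1/10 s, in which the tool goes at most 0.05 m and 0.15 rad, less where a joint would pass 70% of its speed; a pose out of reach is approached as far as the arm can. OPENING is the finger opening in m, set as the command begins (- or left out keeps the last). The fingers move at their own pace and stop on an object; FORCE is the grip in N (left out, the last holds). Time passes only in rows, so rows that do not move let the fingers close. It prints the time, the measured TCP pose, the force, the opening and the grip force at its end.
- telemetry.get_obs(): the state, without advancing time (a new reading comes with each control period).
- optics.grab_frame(name): name is "scene" or "top" or "wrist"; returns (picture, depth): 400x640x3 uint8, blue, green, red; 400x640 float32, m along the optical axis (not along the pixel's ray), 0 where there is no reading.
- optics.camera_info(name): a dict with "camera_matrix" (3x3 intrinsics, pixels), "R" (3x3) and "t" (3): a world point X has camera coordinates R X + t. Camera axes: x right, y down, z forward; pixel columns grow to the right and rows downward; lengths in m; the calibration is good to about 2 mm. A picture is of the moment at which its call begins: read the wrist's pose just before it. camera_info takes no time and is no camera call; for the wrist camera it gives the pose at the moment of the call.
- hand_in(): hands the job in; it is judged then, once.
The state is a dict: "clock": time; "joints": joint angles; "qvel": joint speeds; "tau": joint torques, N m; "tcp_pos": TCP position; "orientation": TCP orientation; "contact_force": force on the tool from outside, world axes, zero at the start; "moment": the same for the moment, N m; "grip_width": finger opening in m; "gripper_force": force on a finger pad.
Only numpy, scipy, OpenCV 4.12 (cv2) and the standard library are available. Lean on these libraries where they do the work, as an engineer would, in place of code of your own. Each camera call takes 0.05 s, during which the arm holds its last target. There are 200 camera calls.

## Task

A sample vial has fallen over on the free-running turntable and its sample is spoiled: lift it off without sending the turntable spinning and lay it on its side, flat on the floor of the waste tray, then pull one fresh vial forwards out of the clip strip and stand it upright in the middle of the empty pad on the turntable. Set both down rather than drop them. Leave the other vials standing on their pads or hanging in their clips, leave the crucibles, beaker and jar where they are, and leave the turntable still.

Things in the scene. Friction and masses are not known exactly. Their poses are not given: they have to be found in the camera images.
- turntable (a joint): turn of the free-running turntable about its upright axis (rad, counter-clockwise from above, 0 at the start). No motor, no brake, almost no friction: a light touch off its axis turns it, and it runs on for seconds. It may be turned
- hub (a point): centre of the turntable at the level of its deck, turning with it: z up, x towards place0. The turntable is a round aluminium plate 270 mm across with its deck 45 mm above the bench, a raised edge 6 mm high and 5 mm wide round it, and a black knob 26 mm across and 27 mm tall in the middle
- place0 (a point): the empty place: centre of the dark round pad (48 mm across, flush with the deck) that has no vial standing on it, at deck level, 95 mm from the hub; it turns with the turntable. The fallen vial lies on or beside it
- fallen: the fallen vial, lying on its side on the turntable, free to roll: off-white plastic sample vial with a grey ribbed screw cap, 74 mm tall: body 36 mm across up to 40 mm, neck 26 mm across from 40 to 52 mm, cap 36 mm across from 52 to 74 mm, solid to grip, about 65 g (45 to 90 g). Origin on its axis at mid-length (37 mm from either end); its x axis runs along the vial towards the cap
- strip: clip strip with the fresh vials: upright aluminium rail 250 mm long, 74 mm high, its foot behind it, three sprung steel clips 72 mm apart. Origin on the bench under the middle vial; y along the row, z up, -x the open front to which vials are pulled out. Rail's front face 36 mm behind the vials' axes, backing blocks just behind the vials. Fixed
- tray: white plastic waste tray, open on top: 240 mm (x) by 190 mm (y) by 35 mm high, walls and floor 4 mm thick, origin at the centre of its underside. Fixed. A used crucible stands in it
- place1 (a point): centre at deck level of the dark round pad on which vial1 stands, 95 mm from the hub, 60 degrees counter-clockwise from place0; it turns with the turntable
- vial1: vial standing on place1 of the turntable, to be left standing there; same as the fallen one. Origin at the centre of its base, z up
- place2 (a point): centre at deck level of the dark round pad on which vial2 stands, 95 mm from the hub, 120 degrees counter-clockwise from place0; it turns with the turntable
- vial2: vial standing on place2 of the turntable, to be left standing there; same as the fallen one. Origin at the centre of its base, z up
- place3 (a point): centre at deck level of the dark round pad on which vial3 stands, 95 mm from the hub, 180 degrees counter-clockwise from place0; it turns with the turntable
- vial3: vial standing on place3 of the turntable, to be left standing there; same as the fallen one. Origin at the centre of its base, z up
- place4 (a point): centre at deck level of the dark round pad on which vial4 stands, 95 mm from the hub, 240 degrees counter-clockwise from place0; it turns with the turntable
- vial4: vial standing on place4 of the turntable, to be left standing there; same as the fallen one. Origin at the centre of its base, z up
- place5 (a point): centre at deck level of the dark round pad on which vial5 stands, 95 mm from the hub, 300 degrees counter-clockwise from place0; it turns with the turntable
- vial5: vial standing on place5 of the turntable, to be left standing there; same as the fallen one. Origin at the centre of its base, z up
- spare0: fresh vial hanging upright at the strip's -y end: like the fallen one. Origin at the centre of its base, 8 mm above the bench, z up. It hangs by its cap (60 to 82 mm above the bench) on two spring jaws 6 mm high round its neck; only the cap is free. It cannot be lifted out: pulled level to the strip's -x it snaps out at 5 to 10 N within 10 mm, and after 40 mm is clear to be raised
- spare1: fresh vial hanging upright in the middle of the strip: like the fallen one. Origin at the centre of its base, 8 mm above the bench, z up. It hangs by its cap (60 to 82 mm above the bench) on two spring jaws 6 mm high round its neck; only the cap is free. It cannot be lifted out: pulled level to the strip's -x it snaps out at 5 to 10 N within 10 mm, and after 40 mm is clear to be raised
- spare2: fresh vial hanging upright at the strip's +y end: like the fallen one. Origin at the centre of its base, 8 mm above the bench, z up. It hangs by its cap (60 to 82 mm above the bench) on two spring jaws 6 mm high round its neck; only the cap is free. It cannot be lifted out: pulled level to the strip's -x it snaps out at 5 to 10 N within 10 mm, and after 40 mm is clear to be raised
- crucible_a: cream porcelain crucible, open, goblet-shaped: 60 mm across at the rim, 36 mm at the foot, 52 mm tall; origin at the centre of its foot; to be left where it stands. It stands on the bench in front of the clip strip, where it may block the way out of one or two of the clips (one at least is always clear)
- crucible_b: cream porcelain crucible, open, goblet-shaped: 60 mm across at the rim, 36 mm at the foot, 52 mm tall; origin at the centre of its foot; to be left where it stands. It stands in the waste tray
- crucible_c: cream porcelain crucible, open, goblet-shaped: 60 mm across at the rim, 36 mm at the foot, 52 mm tall; origin at the centre of its foot; to be left where it stands. It stands on the bench just beyond the turntable
- beaker: glass beaker, 72 mm across, 90 mm tall, standing beyond the turntable; origin at the centre of its base; to be left where it stands
- jar: brown glass reagent jar with a black screw lid, 58 mm across, 92 mm tall, standing beyond the turntable; origin at the centre of its base; to be left where it stands

How it is judged:
On the way, in this order (a step that is already met when the one before it is completed fails the run):
1. the fallen vial lies on the floor of the waste tray, let go (x of fallen in the frame of tray between -0.105 and 0.105 m and y of fallen in the frame of tray between -0.083 and 0.083 m and z of fallen in the frame of tray between 0.012 and 0.03 m and contact force between fallen and the fingers below 0.05 N and linear speed of fallen below 0.03 m/s), for 0.2 s.
2. one fresh vial has been pulled out of its clip (distance of any of spare0, spare1, spare2 from where it was at the start of the episode above 0.04 m), for 0.1 s.
At the end, for the whole second after the job is handed in: Fallen vial lies on the tray's floor, let go. One fresh vial stands upright (4.5 deg) on the deck within 12 mm of the empty place's centre, let go; the other two hang in their clips (moved under 8 mm). Five vials stand within 12 mm of their places. Turntable slower than 0.25 rad/s, all at rest (all of step 1 and ((horizontal distance between spare0 and place0 below 0.012 m and z of spare0 in the frame of hub between -0.004 and 0.004 m and angle between spare0's own z axis and vertical below 0.08 rad and contact force between spare0 and the fingers below 0.05 N and linear speed of spare0 below 0.03 m/s and distance of each of spare1, spare2 from where it was at the start of the episode below 0.008 m and angle between each of spare1, spare2's own z axis and vertical below 0.12 rad) or (horizontal distance between spare1 and place0 below 0.012 m and z of spare1 in the frame of hub between -0.004 and 0.004 m and angle between spare1's own z axis and vertical below 0.08 rad and contact force between spare1 and the fingers below 0.05 N and linear speed of spare1 below 0.03 m/s and distance of each of spare0, spare2 from where it was at the start of the episode below 0.008 m and angle between each of spare0, spare2's own z axis and vertical below 0.12 rad) or (horizontal distance between spare2 and place0 below 0.012 m and z of spare2 in the frame of hub between -0.004 and 0.004 m and angle between spare2's own z axis and vertical below 0.08 rad and contact force between spare2 and the fingers below 0.05 N and linear speed of spare2 below 0.03 m/s and distance of each of spare0, spare1 from where it was at the start of the episode below 0.008 m and angle between each of spare0, spare1's own z axis and vertical below 0.12 rad)) and horizontal distance between vial1 and place1 below 0.012 m and horizontal distance between vial2 and place2 below 0.012 m and horizontal distance between vial3 and place3 below 0.012 m and horizontal distance between vial4 and place4 below 0.012 m and horizontal distance between vial5 and place5 below 0.012 m and angle between each of vial1, vial2, vial3, vial4, vial5's own z axis and vertical below 0.08 rad and velocity of joint turntable between -0.25 and 0.25 rad/s); the robot touches nothing.
It fails at once if one of the vials standing on the turntable is knocked over or falls off (angle between any of vial1, vial2, vial3, vial4, vial5's own z axis and vertical above 0.6 rad).
It fails at once if the turntable is sent spinning, faster than 2.5 rad/s (velocity of joint turntable above 2.5 rad/s or velocity of joint turntable below -2.5 rad/s).
It fails at once if a crucible, the beaker or the jar is pushed more than 25 mm or tipped by more than 25 degrees (distance of any of crucible_a, crucible_b, crucible_c, beaker, jar from where it was at the start of the episode above 0.025 m or angle between any of crucible_a, crucible_b, crucible_c, beaker, jar's own z axis and vertical above 0.44 rad).
It fails at once if the fallen vial is let fall from more than about 25 mm above the floor of the tray (height (world z) of fallen above 0.048 m and horizontal distance between fallen and hub above 0.165 m and contact force between fallen and the fingers below 0.01 N).
It fails at once if a fresh vial is let go more than about 15 mm above the turntable's deck ((height (world z) of spare0 above 0.06 m and contact force between spare0 and the fingers below 0.01 N) or (height (world z) of spare1 above 0.06 m and contact force between spare1 and the fingers below 0.01 N) or (height (world z) of spare2 above 0.06 m and contact force between spare2 and the fingers below 0.01 N)).
It also fails if it takes over 64 s, if anything falls off the work surface, if the arm or the gripper's body presses on something with over 40 N, if the wrist force passes 120 N, or if a joint passes its speed limit or range.

## Working session

There is one attempt and no reset: what is moved stays moved. The work goes in short steps, Python scripts to look and compute and a shell command to move; the robot and the scene stay as the last step left them, time stands still between calls to the robot, and variables do not carry over. Pictures are saved under pics/ and viewed, at most 10 in all, crops included, and the job is handed in when it is done.

```bash
ls; mkdir -p pics; cat > a.py <<'E'
from bench import r, optics, telemetry, hand_in
import cv2,numpy as np,pickle
o=telemetry.get_obs(); print({k:np.round(v,3) for k,v in o.items()})
d={}
for n in("scene","top"):
    c=optics.camera_info(n); i,z=optics.grab_frame(n); cv2.imwrite(f"pics/{n}0.png",i); d[n]=(c,i,z)
    print(n,np.round(c["camera_matrix"],1).tolist(),np.round(c["R"],3).tolist(),np.round(c["t"],3).tolist())
pickle.dump(d,open("f0.pkl","wb"))
E
python3 a.py
```

```text
bench.py
drive.py
pics
{'clock': np.float64(0.0), 'joints': array([-1.408,  0.478,  0.022,  1.556, -0.012,  1.109, -0.083]), 'qvel': array([ 0.   , -0.   ,  0.   ,  0.001, -0.001, -0.001,  0.002]), 'tau': array([ 1.0000e-03, -5.9645e+01,  1.6080e+00, -2.8120e+01,  1.3000e-02,
        1.0000e-02,  0.0000e+00]), 'tcp_pos': array([0.18 , 0.65 , 0.303]), 'orientation': array([-4.240e-01, -3.113e+00,  3.000e-03]), 'contact_force': array([-0.336,  0.613,  0.04 ]), 'moment': array([ 0.02 , -0.05 ,  0.033]), 'gripper_force': np.float64(0.0), 'grip_width': np.float64(0.085)}
scene [[505.5, 0.0, 320.6], [0.0, 505.5, 195.8], [0.0, 0.0, 1.0]] [[-0.74, 0.673, -0.004], [0.512, 0.56, -0.651], [-0.436, -0.483, -0.759]] [0.428, -0.269, 1.61]
top [[402.4, 0.0, 317.1], [0.0, 402.4, 196.2], [0.0, 0.0, 1.0]] [[-0.021, -1.0, 0.011], [-0.984, 0.019, -0.179], [0.179, -0.014, -0.984]] [0.022, 0.601, 0.986]
```

View pics/top0.png

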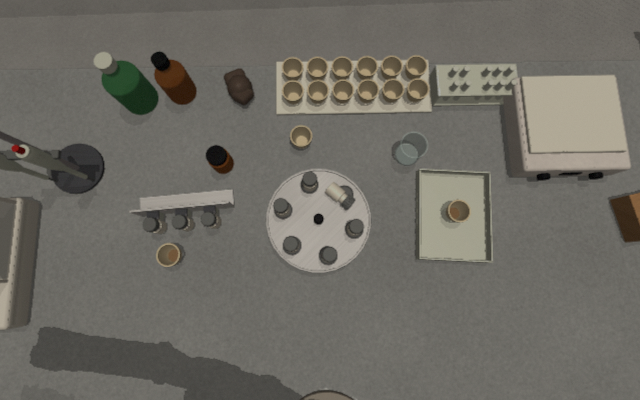

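View pics/scene0.png

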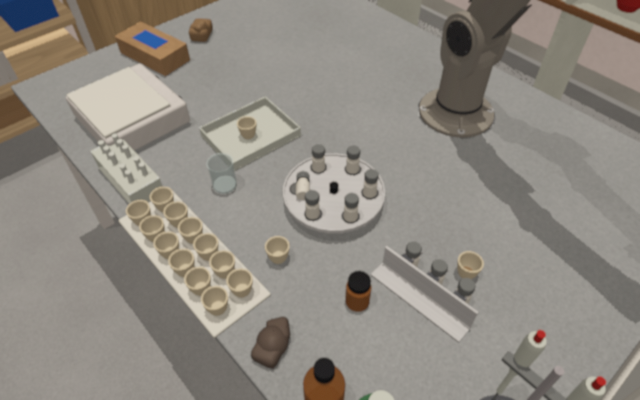

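Top view: the turntable is at about (318,219). The fallen vial is at (339,194), with its cap towards (347,200) and body towards (332,188). The tray is at (455,215) with a crucible at (458,211). The strip's vials are at (151,224), (180,221) and (209,218), with crucible_a at (168,255) in front. Next I'll measure with depth.

```bash
cat > h.py <<'E'
import numpy as np,cv2,pickle
def cloud(c,z):
    K=c["camera_matrix"];R=c["R"];t=c["t"]
    v,u=np.mgrid[:z.shape[0],:z.shape[1]]
    P=np.stack([(u-K[0,2])/K[0,0]*z,(v-K[1,2])/K[1,1]*z,z],-1)
    W=(P-t)@R   # R^T(P-t)
    W[z==0]=np.nan
    return W
def proj(c,X):
    p=(np.atleast_2d(X)@c["R"].T+c["t"])@c["camera_matrix"].T
    return p[:,:2]/p[:,2:]
E
cat > b.py <<'E'
from h import *
d=pickle.load(open("f0.pkl","rb"))
W=cloud(d["top"][0],d["top"][2])
def blobs(lo,hi,u0,v0,u1,v1,W=W,mn=8):
    m=((W[...,2]>lo)&(W[...,2]<hi)).astype(np.uint8); q=np.zeros_like(m);q[v0:v1,u0:u1]=m[v0:v1,u0:u1]
    n,l,s,c=cv2.connectedComponentsWithStats(q,connectivity=4)
    for i in range(1,n):
        if s[i,4]>=mn:
            p=W[l==i]; (x,y),rad=cv2.minEnclosingCircle(p[:,:2].astype(np.float32)); print(np.round(c[i]),s[i,4],'mean',np.round(p.mean(0),4),'circ',np.round([x,y,rad],4),'rect',[np.round(k,3) for k in cv2.minAreaRect(p[:,:2].astype(np.float32))])
print("bench",np.nanmedian(W[280:300,300:400,2]))
print("deck");blobs(.035,.06,260,160,380,280)
print("knob");blobs(.064,.08,308,208,330,230,mn=3)
print("caps");blobs(.105,.13,260,160,380,280)
print("fallen");blobs(.058,.09,322,178,358,210)
print("spares");blobs(.076,.095,130,185,240,240)
print("craters");blobs(.04,.06,150,240,190,270);blobs(.04,.07,440,195,475,225);blobs(.04,.06,285,120,315,152)
print("tray");blobs(.025,.04,405,160,500,270)
print("beaker jar");blobs(.05,.11,385,125,430,170);blobs(.075,.11,200,140,240,180)
i=d["top"][1];cv2.imwrite("pics/c1.png",cv2.resize(i[155:285,255:385],None,fx=4.5,fy=4.5,interpolation=cv2.INTER_CUBIC))
E
python3 b.py
```

```text
bench -1.41933593853716e-05
deck
[318. 222.] 6988 mean [0.5363 0.0089 0.0456] circ [0.542  0.0074 0.1349] rect [array([0.542, 0.008]), array([0.266, 0.267]), np.float64(88.371)]
knob
[319. 218.] 83 mean [0.541  0.0074 0.0713] circ [0.5416 0.0075 0.0128] rect [array([0.541, 0.008]), array([0.023, 0.023]), np.float64(88.947)]
caps
[310. 179.] 175 mean [0.6329 0.0283 0.1181] circ [0.6347 0.0282 0.0185] rect [array([0.634, 0.029]), array([0.035, 0.034]), np.float64(77.689)]
[281. 205.] 181 mean [0.5684 0.0992 0.1182] circ [0.5693 0.0996 0.0185] rect [array([0.569, 0.099]), array([0.034, 0.035]), np.float64(51.912)]
[356. 226.] 183 mean [ 0.5146 -0.0813  0.1181] circ [ 0.5149 -0.082   0.0184] rect [array([ 0.514, -0.081]), array([0.034, 0.036]), np.float64(87.411)]
[291. 244.] 179 mean [0.4761 0.0758 0.1184] circ [0.4764 0.0764 0.0183] rect [array([0.476, 0.076]), array([0.034, 0.034]), np.float64(26.489)]
[330. 254.] 181 mean [ 0.4494 -0.0157  0.1186] circ [ 0.4496 -0.0154  0.0182] rect [array([ 0.45 , -0.015]), array([0.035, 0.034]), np.float64(25.474)]
fallen
[340. 196.] 396 mean [ 0.5
[... 1073 characters left out ...]
922 -0.2393  0.0114] rect [array([ 0.691, -0.239]), array([0.023, 0.003]), np.float64(84.958)]
[459. 214.] 717 mean [ 0.5528 -0.3631  0.0326] circ [ 0.5493 -0.3521  0.1511] rect [array([ 0.549, -0.353]), array([0.193, 0.241]), np.float64(86.004)]
[462. 210.] 72 mean [ 0.561  -0.3706  0.0321] circ [ 0.5564 -0.3572  0.0239] rect [array([ 0.559, -0.367]), array([0.047, 0.025]), np.float64(13.4)]
beaker jar
[414. 146.] 393 mean [ 0.7262 -0.2436  0.0755] circ [ 0.725  -0.2413  0.0367] rect [array([ 0.724, -0.241]), array([0.07, 0.07]), np.float64(73.797)]
[216. 155.] 348 mean [0.7043 0.2634 0.0913] circ [0.7052 0.2646 0.0262] rect [array([0.705, 0.264]), array([0.051, 0.05 ]), np.float64(44.671)]
```

View pics/c1.png

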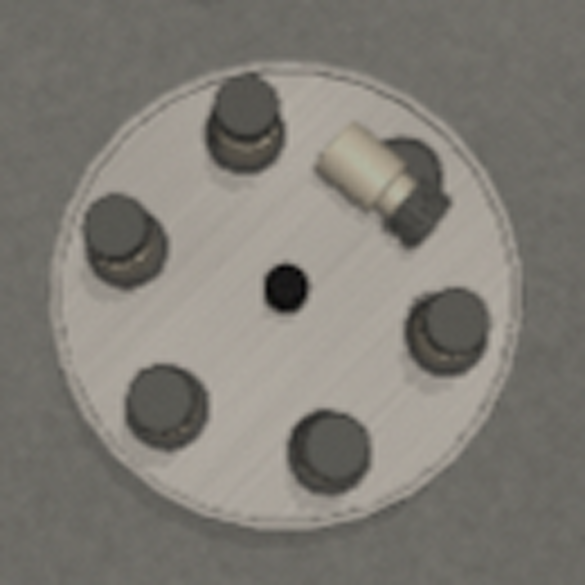

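The crop shows the empty pad at upper right. The fallen vial's body is at (350,160) and its cap at (415,215), overlapping the pad, so the cap points towards −x,−y. Hub is about (0.542, 0.0076), and place0 sits at about −47°. spare0 (y=0.283) is clear of crucible_a.

```bash
cat > plan.py <<'E'
# usage: plan.py "x y z yawdeg" ... : per-leg tool-axis shift and turn (yaw of tool y axis, mod 180), from measured pose
import sys,numpy as np
from scipy.spatial.transform import Rotation as Ro
from bench import r, optics, telemetry, hand_in
o=telemetry.get_obs(); p=np.array(o["tcp_pos"]); R=Ro.from_rotvec(o["orientation"]).as_matrix()
print("now",np.round(p,4),"yawy",round(np.degrees(np.arctan2(R[1,1],R[0,1])),1),"tilt",round(np.degrees(np.arccos(-R[2,2])),2),"q",np.round(o["joints"],2),"t",round(o["clock"],2),"w",o["grip_width"])
for a in sys.argv[1:]:
    x,y,z,w=map(float,a.split()); best=None
    for k in(0,180):
        c,s=np.cos(np.radians(w+k)),np.sin(np.radians(w+k))
        yv=np.array([c,s,0]);zv=np.array([0,0,-1.]);T=np.column_stack([np.cross(yv,zv),yv,zv])
        v=Ro.from_matrix(R.T@T).as_rotvec()
        if best is None or np.linalg.norm(v)<np.linalg.norm(best[1]): best=(T,v)
    d=R.T@(np.array([x,y,z])-p); print("leg",np.round(d,4),np.round(best[1],3),"len",round(np.linalg.norm(d),3))
    p=np.array([x,y,z]);R=best[0]
E
python3 plan.py "0.607 -0.040 0.26 139.4" "0.607 -0.040 0.124 139.4" "0.607 -0.040 0.26 139.4" "0.487 -0.304 0.2 176" "0.487 -0.304 0.083 176"
```

```text
now [0.1805 0.65   0.303 ] yawy 74.5 tilt 0.1 q [-1.41  0.48  0.02  1.56 -0.01  1.11 -0.08] t 0.1 w 0.0854119116096043
leg [-0.5956 -0.5507  0.044 ] [-2.000e-03 -1.000e-03 -1.133e+00] len 0.812
leg [0.    0.    0.136] [0. 0. 0.] len 0.136
leg [ 0.     0.    -0.136] [0. 0. 0.] len 0.136
leg [ 0.2785 -0.0807  0.06  ] [ 0.     0.    -0.639] len 0.296
leg [0.    0.    0.117] [0. 0. 0.] len 0.117
```

```bash
M='-0.15 -0.138 0.01 0 0 0'
python3 drive.py '-0.03 -0.028 0 0 0 0; -0.065 -0.06 0.003 0 0 0; -0.1 -0.092 0.006 0 0 0; -0.132 -0.122 0.009 0 0 0; -0.15 -0.138 0.011 0 0 0' 0.06
python3 drive.py '-0.03 -0.028 0 0 0 0; -0.065 -0.06 0.003 0 0 0; -0.1 -0.092 0.006 0 0 0; -0.132 -0.122 0.009 0 0 0; -0.15 -0.138 0.011 0 0 0'
python3 drive.py '-0.03 -0.028 0 0 0 0; -0.065 -0.06 0.003 0 0 0; -0.1 -0.092 0.006 0 0 0; -0.132 -0.122 0.009 0 0 0; -0.15 -0.138 0.011 0 0 0'
python3 drive.py '-0.03 -0.028 0 0 0 0; -0.065 -0.06 0.003 0 0 0; -0.1 -0.092 0.006 0 0 0; -0.132 -0.122 0.009 0 0 0; -0.146 -0.137 0.011 0 0 0'
python3 drive.py '0 0 0 0 0 -0.15; 0 0 0 0 0 -0.3; 0 0 0 0 0 -0.45; 0 0 0 0 0 -0.6; 0 0 0 0 0 -0.75'
python3 drive.py '0 0 0 0 0 -0.15; 0 0 0 0 0 -0.3; 0 0 0 0 0 -0.383; 0 0 0 0 0 -0.383'
python3 plan.py "0.607 -0.040 0.124 139.4"
cat > top.py <<'E'
import sys
from bench import r, optics, telemetry, hand_in
from h import *
n=sys.argv[1];c=optics.camera_info(n); i,z=optics.grab_frame(n); pickle.dump((c,i,z),open(sys.argv[2]+".pkl","wb")); cv2.imwrite(f"pics/{sys.argv[2]}.png",i)
E
python3 top.py wrist w1
```

```text
clock: 0.6
tcp_pos: [0.2905, 0.4733, 0.2924]
orientation: [0.43, 3.111, -0.004]
contact_force: [-0.3, 0.0, -0.7]
grip_width: 0.0603
gripper_force: 0.0
clock: 1.1
tcp_pos: [0.3973, 0.3002, 0.2815]
orientation: [0.431, 3.112, -0.002]
contact_force: [-0.4, 0.4, -0.5]
grip_width: 0.0602
gripper_force: 0.0
clock: 1.6
tcp_pos: [0.5046, 0.127, 0.2707]
orientation: [0.431, 3.111, -0.002]
contact_force: [-0.3, -1.1, -0.1]
grip_width: 0.0598
gripper_force: 0.0
clock: 2.1
tcp_pos: [0.6085, -0.0446, 0.2595]
orientation: [0.431, 3.111, -0.003]
contact_force: [0.4, 0.2, -0.3]
grip_width: 0.0601
gripper_force: 0.0
clock: 2.6
tcp_pos: [0.6071, -0.0399, 0.2594]
orientation: [0.755, -3.049, -0.0]
contact_force: [0.5, -0.7, -0.4]
grip_width: 0.0596
gripper_force: 0.0
clock: 3.0
tcp_pos: [0.6072, -0.0401, 0.2595]
orientation: [1.313, -2.853, -0.001]
contact_force: [0.2, 0.6, 0.9]
grip_width: 0.0601
gripper_force: 0.0
now [ 0.6072 -0.0401  0.2595] yawy 139.4 tilt 0.05 q [-0.11  0.41  0.09  1.77 -0.05  0.96  2.44] t 3.0 w 0.06006370079696879
leg [0.000e+00 1.000e-04 1.355e-01] [ 0.001 -0.     0.   ] len 0.136
```

View pics/w1.png

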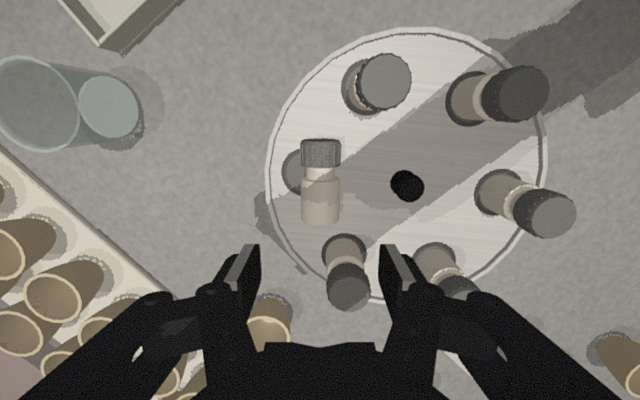

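The wrist view shows the fallen vial upright in the image at (320,182), cap up, centred between the fingers. So the yaw is right. I'll check its position from the wrist depth before descending.

```bash
python3 - <<'E'
from h import *
c,i,z=pickle.load(open("w1.pkl","rb"));W=cloud(c,z)
S=W[130:230,285:355].reshape(-1,3);S=S[(S[:,2]>.055)&(S[:,2]<.09)]
P=S-[.607,-.040,0];a=np.radians(139.4);u=P[:,0]*np.cos(a)+P[:,1]*np.sin(a);b=np.radians(49.4);w=P[:,0]*np.cos(b)+P[:,1]*np.sin(b)
print(len(S),"across",np.percentile(u,[1,50,99]),"along",np.percentile(w,[1,99]),"top",np.percentile(S[:,2],98))
n=W[...,2]; K=W[(n>.064)&(n<.08)&(abs(np.hypot(W[...,0]-.542,W[...,1]-.0076))<.025)];print("hub",K.mean(0))
E
```

```text
3235 across [-0.01618225  0.00123068  0.01873294] along [-0.04835933  0.02432063] top 0.08223570706949297
hub [0.54110813 0.00734219 0.07163792]
```

```bash
python3 drive.py '0 0 0.03 0 0 0; 0 0 0.06 0 0 0; 0 0 0.08 0 0 0; 0 0 0.09 0 0 0'; python3 top.py top t1; python3 plan.py "0.607 -0.040 0.124 139.4"
```

```text
clock: 3.45
tcp_pos: [0.6063, -0.0398, 0.1677]
orientation: [1.309, -2.853, -0.002]
contact_force: [0.4, 0.7, -0.3]
grip_width: 0.0606
gripper_force: 0.0
now [ 0.6061 -0.0398  0.1671] yawy 139.3 tilt 0.24 q [-0.1   0.53  0.08  1.84 -0.06  0.79  2.44] t 3.5 w 0.05992730607892649
leg [-0.0006 -0.0009  0.0431] [ 0.003 -0.003 -0.001] len 0.043
```

```bash
python3 drive.py '0 0.0005 0.015 0 0 0; 0 0.0005 0.03 0 0 0; 0 0.0005 0.039 0 0 0; 0 0.0005 0.043 0 0 0; 0 0.0005 0.043 0 0 0'; python3 drive.py '0 0 0 0 0 0; 0 0 0 0 0 0; 0 0 0 0 0 0; 0 0 0 0 0 0' 0.03 25; python3 plan.py "0.607 -0.04 0.124 139.4"
```

```text
clock: 4.0
tcp_pos: [0.6068, -0.0396, 0.1263]
orientation: [1.312, -2.854, -0.001]
contact_force: [-0.6, 0.2, 1.0]
grip_width: 0.0604
gripper_force: 0.0
clock: 4.4
tcp_pos: [0.6075, -0.0396, 0.1276]
orientation: [-1.312, 2.853, -0.001]
contact_force: [0.1, 0.7, 3.8]
grip_width: 0.0348
gripper_force: 26.0
now [ 0.6075 -0.0396  0.1276] yawy 139.4 tilt 0.07 q [-0.09  0.58  0.07  1.85 -0.06  0.71  2.45] t 4.4 w 0.034786309420056
leg [0.0006 0.0002 0.0036] [-0.001  0.001 -0.   ] len 0.004
```

```bash
python3 drive.py '0 0 -0.004 0 0 0; 0 0 -0.01 0 0 0; 0 0 -0.02 0 0 0; 0 0 -0.035 0 0 0;0 0 -0.05 0 0 0' - 40;  python3 drive.py '0 0 -0.03 0 0 0; 0 0 -0.06 0 0 0; 0 0 -0.08 0 0 0; 0 0 -0.085 0 0 0'; python3 plan.py; python3 top.py wrist w2; python3 top.py top t2; python3 - <<'E'
from h import *
c,i,z=pickle.load(open("t2.pkl","rb"));W=cloud(c,z)
n=W[...,2];l=(n>.105)&(n<.125)
k,lab,s,cc=cv2.connectedComponentsWithStats(l.astype(np.uint8),connectivity=4)
for j in range(1,k):
    if s[j,4]>80:
        p=W[lab==j].mean(0);print(np.round(p,3),np.degrees(np.arctan2(p[1]-.0076,p[0]-.542)))
E
```

```text
clock: 4.9
tcp_pos: [0.6072, -0.0397, 0.1784]
orientation: [-1.312, 2.854, -0.0]
contact_force: [-0.1, -0.3, -0.4]
grip_width: 0.0344
gripper_force: 39.9
clock: 5.3
tcp_pos: [0.6084, -0.0397, 0.2659]
orientation: [-1.31, 2.849, -0.004]
contact_force: [0.2, -0.6, -1.4]
grip_width: 0.0343
gripper_force: 40.0
now [ 0.6084 -0.0397  0.2659] yawy 139.4 tilt 0.34 q [-0.11  0.41  0.1   1.77 -0.05  0.97  2.44] t 5.3 w 0.03429322135234669
[0.903 0.373 0.116] 45.33718132333156
[0.872 0.473 0.115] 54.63725087925038
[0.633 0.028 0.118] 12.725507277762324
[0.526 0.76  0.114] 91.21377479328362
[0.568 0.099 0.118] 74.00679242180671
[0.476 0.076 0.118] 134.14578682300072
[ 0.449 -0.011  0.119] -168.7317713035412
```

View pics/w2.png

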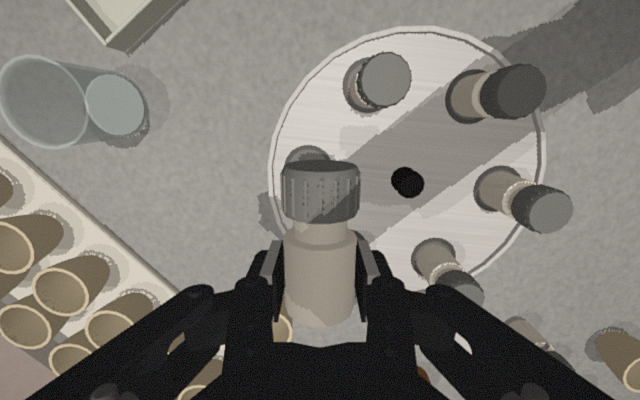

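The wrist view shows the vial held level by its body, cap at (320,190), and the table has not turned. Now to the tray: translate first, then turn −143° so joint 7 stays in range.

```bash
python3 plan.py "0.481 -0.3934 0.22 139.4"
```

```text
now [ 0.6074 -0.0397  0.2632] yawy 139.4 tilt 0.13 q [-0.11  0.41  0.09  1.77 -0.05  0.97  2.44] t 5.4 w 0.034250431686346075
leg [ 0.3509 -0.1342  0.0429] [-0.002  0.002 -0.   ] len 0.378
```

```bash
for i in 1 2 3; do python3 drive.py '0 0 0 0 0 0.15; 0 0 0 0 0 0.3; 0 0 0 0 0 0.45; 0 0 0 0 0 0.6; 0 0 0 0 0 0.75' >/dev/null; done; python3 drive.py '0 0 0 0 0 0.15; 0 0 0 0 0 0.253; 0 0 0 0 0 0.253'; python3 plan.py "0.481 -0.3934 0.22 -4" "0.481 -0.3934 0.0866 -4"
```

```text
clock: 7.2
tcp_pos: [0.6063, -0.0393, 0.2604]
orientation: [-2.298, -2.141, 0.004]
contact_force: [-0.2, 1.1, -0.6]
grip_width: 0.0345
gripper_force: 39.9
now [ 0.6063 -0.0393  0.2604] yawy -4.0 tilt 0.16 q [-0.53  0.48  0.67  1.8  -0.35  0.99  0.21] t 7.2 w 0.03446733867388713
leg [-0.362  -0.0999  0.0411] [-0.003  0.001 -0.001] len 0.378
leg [0.     0.     0.1334] [0. 0. 0.] len 0.133
```

```bash
python3 drive.py '-0.025 -0.007 0 0 0 0; -0.06 -0.017 0 0 0 0; -0.1 -0.028 0 0 0 0; -0.14 -0.039 0 0 0 0; -0.18 -0.05 0 0 0 0'; python3 drive.py '-0.04 -0.011 0.006 0 0 0; -0.08 -0.022 0.014 0 0 0; -0.12 -0.033 0.025 0 0 0; -0.16 -0.044 0.035 0 0 0; -0.182 -0.05 0.041 0 0 0'; python3 drive.py '0 0 0.02 0 0 0; 0 0 0.04 0 0 0;0 0 0.06 0 0 0;0 0 0.07 0 0 0;0 0 0.07 0 0 0'; python3 plan.py  "0.481 -0.3934 0.0866 -4"; python3 top.py top t3; python3 - <<'E'
from h import *
c,i,z=pickle.load(open("t3.pkl","rb"))
cv2.imwrite("pics/t3c.png",cv2.resize(i[150:280,380:520],None,fx=4,fy=4,interpolation=cv2.INTER_CUBIC))
E
```

```text
clock: 7.7
tcp_pos: [0.5435, -0.2168, 0.2612]
orientation: [-2.293, -2.146, 0.001]
contact_force: [0.5, 0.3, -1.2]
grip_width: 0.0344
gripper_force: 40.0
clock: 8.2
tcp_pos: [0.479, -0.397, 0.2196]
orientation: [-2.298, -2.141, 0.004]
contact_force: [0.4, -0.4, -0.9]
grip_width: 0.0348
gripper_force: 40.0
clock: 8.7
tcp_pos: [0.4811, -0.393, 0.1491]
orientation: [-2.294, -2.142, 0.001]
contact_force: [0.2, -0.3, -0.5]
grip_width: 0.0343
gripper_force: 40.0
now [ 0.4811 -0.393   0.1491] yawy -3.9 tilt 0.21 q [ 0.16  0.65  0.6   1.84 -0.49  0.81  0.94] t 8.7 w 0.034337230211339984
leg [-0.0006  0.0001  0.0625] [-0.003 -0.002  0.001] len 0.062
```

View pics/t3c.png

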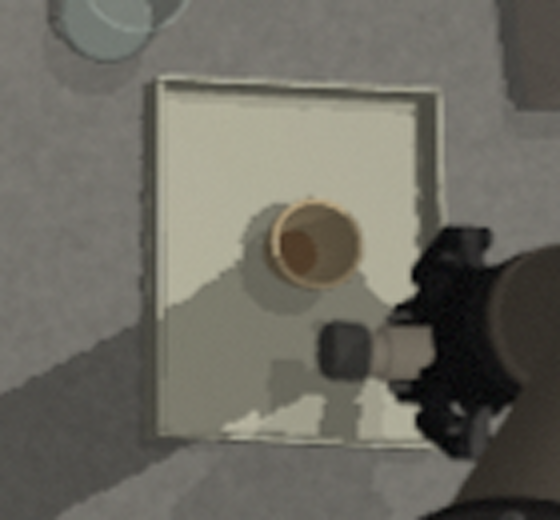

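The crop shows the vial over the near half of the tray, cap at (345,350), clear of the crucible at (315,243). Lowering now.

```bash
python3 drive.py '0 0 0.015 0 0 0; 0 0 0.03 0 0 0;0 0 0.045 0 0 0;0 0 0.053 0 0 0;0 0 0.056 0 0 0'; python3 drive.py '0 0 0.002 0 0 0; 0 0 0.004 0 0 0; 0 0 0.006 0 0 0; 0 0 0.006 0 0 0'; python3 plan.py
```

```text
clock: 9.25
tcp_pos: [0.4814, -0.3933, 0.0934]
orientation: [-2.296, -2.141, 0.001]
contact_force: [-0.6, -0.5, -1.2]
grip_width: 0.035
gripper_force: 40.0
clock: 9.65
tcp_pos: [0.4821, -0.3937, 0.089]
orientation: [2.298, 2.142, 0.0]
contact_force: [0.3, -1.5, -1.2]
grip_width: 0.0342
gripper_force: 40.0
now [ 0.4821 -0.3937  0.089 ] yawy -4.0 tilt 0.01 q [ 0.2   0.73  0.53  1.86 -0.55  0.71  0.98] t 9.65 w 0.03418643989643085
```

```bash
python3 drive.py '0 0 0.002 0 0 0; 0 0 0.003 0 0 0; 0 0 0.003 0 0 0';  python3 drive.py '0 0 0.001 0 0 0; 0 0 0.002 0 0 0; 0 0 0.002 0 0 0'; python3 plan.py
```

```text
clock: 9.95
tcp_pos: [0.4821, -0.3939, 0.0867]
orientation: [2.298, 2.142, 0.001]
contact_force: [-1.2, 2.0, 6.2]
grip_width: 0.0345
gripper_force: 41.0
clock: 10.25
tcp_pos: [0.4821, -0.3941, 0.0865]
orientation: [2.298, 2.142, 0.003]
contact_force: [-5.4, 6.4, 24.0]
grip_width: 0.0343
gripper_force: 42.7
now [ 0.4821 -0.3941  0.0865] yawy -4.0 tilt 0.11 q [ 0.21  0.73  0.53  1.86 -0.55  0.7   0.99] t 10.25 w 0.03430874005860049
```

On the floor. I'll ease off, open slowly to 48 mm, then lift.

```bash
python3 drive.py '0 0 -0.002 0 0 0; 0 0 -0.002 0 0 0'; python3 drive.py '0 0 0 0 0 0; 0 0 0 0 0 0; 0 0 0 0 0 0' 0.048; python3 drive.py '0 0 -0.01 0 0 0; 0 0 -0.03 0 0 0; 0 0 -0.06 0 0 0; 0 0 -0.1 0 0 0;0 0 -0.12 0 0 0'; python3 top.py wrist w3; python3 top.py top t4; python3 plan.py; python3 - <<'E'
from h import *
import os
os.chdir(".")
c,i,z=pickle.load(open("w3.pkl","rb"));W=cloud(c,z)
a=np.radians(-4);q=np.stack([(W[...,0]-.549)*np.cos(a)+(W[...,1]+.353)*np.sin(a),-(W[...,0]-.549)*np.sin(a)+(W[...,1]+.353)*np.cos(a)],-1)
m=(W[...,2]>.025)&(W[...,2]<.06)&(q[...,0]<-.035)&(q[...,0]>-.108)&(abs(q[...,1])<.085)
S=q[m].astype(np.float32);print(len(S),S.mean(0),np.percentile(S,[1,99],axis=0),"top",np.percentile(W[m][:,2],98),cv2.minAreaRect(S))
E
```

```text
clock: 10.45
tcp_pos: [0.4823, -0.3941, 0.0867]
orientation: [2.297, 2.141, 0.001]
contact_force: [-0.9, 1.1, 9.8]
grip_width: 0.0346
gripper_force: 41.0
clock: 10.75
tcp_pos: [0.4819, -0.3936, 0.0855]
orientation: [-2.297, -2.142, 0.0]
contact_force: [-0.4, 0.0, 0.3]
grip_width: 0.0476
gripper_force: 0.0
clock: 11.25
tcp_pos: [0.4825, -0.3949, 0.2096]
orientation: [2.296, 2.139, 0.001]
contact_force: [-0.2, -0.5, -0.1]
grip_width: 0.048
gripper_force: 0.0
now [ 0.4831 -0.3952  0.2098] yawy -4.0 tilt 0.36 q [ 0.12  0.57  0.66  1.8  -0.43  0.91  0.89] t 11.35 w 0.04796565068272439
3402 [-0.06368431 -0.03103227] [[-0.08106393 -0.06887868]
 [-0.04644362  0.00392352]] top 0.04120666636256271 ((-0.06346706300973892, -0.03295310214161873), (0.07404131442308426, 0.03582637384533882), 89.72749328613281)
```

The fallen vial is down at tray (−0.063, −0.033), top at 40 mm. Next, spare0.

```bash
python3 drive.py '0 0 -0.03 0 0 0.1; 0 0 -0.05 0 0 0.25; 0 0 -0.05 0 0 0.4; 0 0 -0.05 0 0 0.55; 0 0 -0.05 0 0 0.7' 0.055; python3 drive.py '0 0 0 0 0 0.15; 0 0 0 0 0 0.3; 0 0 0 0 0 0.45; 0 0 0 0 0 0.6; 0 0 0 0 0 0.728'; python3 plan.py "0.5447 0.2833 0.25 94.2"
```

```text
clock: 11.85
tcp_pos: [0.4817, -0.3933, 0.2554]
orientation: [-2.896, -1.215, 0.0]
contact_force: [-0.1, -0.2, 0.3]
grip_width: 0.0551
gripper_force: 0.0
clock: 12.35
tcp_pos: [0.4818, -0.3933, 0.2551]
orientation: [-3.139, -0.105, 0.002]
contact_force: [0.4, 0.4, 0.0]
grip_width: 0.055
gripper_force: 0.0
now [ 0.4818 -0.3933  0.2551] yawy -86.2 tilt 0.07 q [-0.12  0.67  1.06  1.78 -0.66  1.09 -0.33] t 12.35 w 0.05503748530427714
leg [ 0.1081 -0.6709  0.0055] [-0.001  0.001 -0.006] len 0.68
```

```bash
python3 drive.py '0.006 -0.035 0 0 0 0; 0.012 -0.075 0 0 0 0; 0.019 -0.115 0 0 0 0; 0.025 -0.155 0 0 0 0; 0.032 -0.2 0 0 0 0'; python3 drive.py '0.007 -0.045 0 0 0 0; 0.014 -0.09 0 0 0 0; 0.021 -0.135 0 0 0 0; 0.028 -0.18 0 0 0 0; 0.036 -0.22 0 0 0 0'; python3 drive.py '0.007 -0.045 0 0 0 0; 0.014 -0.09 0 0 0 0; 0.021 -0.135 0 0 0 0; 0.028 -0.18 0 0 0 0; 0.034 -0.21 0 0 0 0';  python3 drive.py '0.003 -0.02 0.01 0 0 0; 0.006 -0.041 0.03 0 0 0; 0.006 -0.041 0.04 0 0 0;0.006 -0.041 0.04 0 0 0'; python3 plan.py "0.5447 0.2833 0.134 94.2"; python3 top.py wrist w4; python3 - <<'E'
from h import *
c,i,z=pickle.load(open("w4.pkl","rb"));W=cloud(c,z);n=W[...,2]
l=(n>.074)&(n<.092)&(W[...,0]<.57)&(W[...,0]>.5)&(W[...,1]>.2)&(W[...,1]<.46)
k,lab,s,cc=cv2.connectedComponentsWithStats(l.astype(np.uint8),connectivity=4)
for j in range(1,k):
    if s[j,4]>80:
        p=W[lab==j];print(s[j],np.median(p,0),cv2.minEnclosingCircle(p[p[:,2]>.079][:,:2].astype(np.float32)))
E
```

```text
clock: 12.85
tcp_pos: [0.4988, -0.1906, 0.2555]
orientation: [-3.14, -0.113, 0.001]
contact_force: [1.3, -0.2, 0.1]
grip_width: 0.055
gripper_force: 0.0
clock: 13.35
tcp_pos: [0.5186, 0.0327, 0.2553]
orientation: [-3.139, -0.116, 0.002]
contact_force: [0.9, 0.2, -0.4]
grip_width: 0.0551
gripper_force: 0.0
clock: 13.85
tcp_pos: [0.5371, 0.2461, 0.2549]
orientation: [-3.139, -0.121, 0.002]
contact_force: [0.4, -0.1, -0.8]
grip_width: 0.0551
gripper_force: 0.0
clock: 14.25
tcp_pos: [0.5398, 0.2819, 0.2138]
orientation: [3.137, 0.113, -0.005]
contact_force: [-1.2, -0.3, 0.2]
grip_width: 0.0547
gripper_force: 0.0
now [0.5398 0.2819 0.2138] yawy -85.9 tilt 0.23 q [-1.34  0.8   1.17  1.85 -0.83  1.09 -1.35] t 14.25 w 0.05467064465468998
leg [ 0.0052 -0.0012  0.0798] [ 0.002  0.003 -0.001] len 0.08
[ 291  182   51   51 1920] [0.54622573 0.28472725 0.08248954] ((0.5443992614746094, 0.2844632863998413), 0.018502486869692802)
[  90  183   57   51 2142] [0.53535394 0.42522651 0.08235729] ((0.5336399674415588, 0.42755186557769775), 0.018706759437918663)
[ 191  183   53   50 1995] [0.54095638 0.35479234 0.08245669] ((0.539226233959198, 0.3565344214439392), 0.018804922699928284)
```

View pics/w4.png

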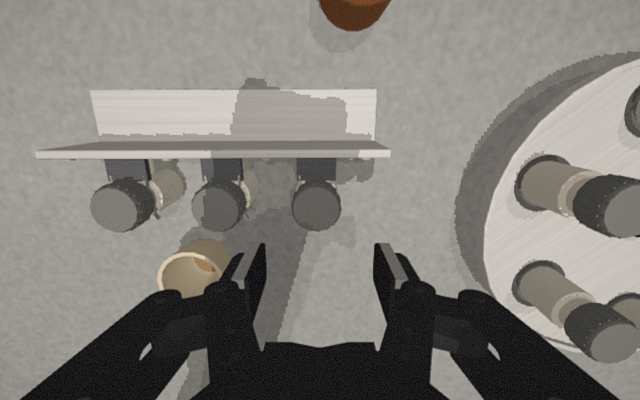

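The wrist view shows spare0's cap at (316,207), centred between the fingers. The neighbours are at (218,207) and (122,207), and crucible_a is off to the left. Descending onto the cap.

```bash
python3 drive.py '0.005 -0.002 0.02 0 0 0; 0.005 -0.002 0.04 0 0 0; 0.005 -0.002 0.06 0 0 0; 0.005 -0.002 0.074 0 0 0; 0.005 -0.002 0.08 0 0 0'; python3 drive.py '0 0 0 0 0 0'; python3 plan.py "0.5448 0.284 0.134 94.2"
```

```text
clock: 14.8
tcp_pos: [0.5449, 0.2851, 0.1341]
orientation: [3.138, 0.113, -0.003]
contact_force: [-0.2, 0.1, 0.9]
grip_width: 0.0548
gripper_force: 0.0
clock: 14.9
tcp_pos: [0.5454, 0.2853, 0.135]
orientation: [3.139, 0.114, -0.002]
contact_force: [-0.2, -0.9, 0.9]
grip_width: 0.0551
gripper_force: 0.0
now [0.5454 0.2853 0.135 ] yawy -85.9 tilt 0.09 q [-1.27  0.88  1.05  1.88 -0.94  0.98 -1.28] t 14.9 w 0.05512903560616837
leg [-0.0007  0.0013  0.001 ] [ 0.001  0.001 -0.001] len 0.002
```

```bash
python3 drive.py '0 0.001 0.001 0 0 0; 0 0.001 0.001 0 0 0; 0 0.001 0.001 0 0 0; 0 0.001 0.001 0 0 0; 0 0.001 0.001 0 0 0' 0.03 80; python3 plan.py "0.48 0.2793 0.135 94.2"
```

```text
clock: 15.4
tcp_pos: [0.5463, 0.2845, 0.1358]
orientation: [-3.139, -0.114, -0.002]
contact_force: [-1.0, -1.6, 6.3]
grip_width: 0.0333
gripper_force: 79.3
now [0.5463 0.2845 0.1358] yawy -85.8 tilt 0.07 q [-1.27  0.88  1.05  1.88 -0.94  0.98 -1.28] t 15.4 w 0.033341410503546325
leg [-0.0665  0.0004  0.0007] [-0.    -0.001 -0.001] len 0.067
```

```bash
python3 drive.py '-0.004 0 0 0 0 0; -0.008 0 0 0 0 0; -0.012 0 0 0 0 0; -0.018 0 0 0 0 0; -0.024 0 0 0 0 0'; python3 drive.py '-0.008 0 0 0 0 0; -0.018 0 0 0 0 0; -0.028 0 0 0 0 0; -0.036 0 0 0 0 0; -0.038 0 0 0 0 0'; python3 plan.py; python3 top.py scene s1;python3 top.py top t5; python3 - <<'E'
import cv2
a=cv2.imread("pics/s1.png")[200:330,340:520]; cv2.imwrite("pics/s1c.png",cv2.resize(a,None,fx=4,fy=4,interpolation=cv2.INTER_CUBIC))
E
```

```text
clock: 15.9
tcp_pos: [0.5217, 0.2831, 0.1352]
orientation: [-3.139, -0.114, -0.001]
contact_force: [-0.5, 0.1, 0.0]
grip_width: 0.0335
gripper_force: 79.5
clock: 16.4
tcp_pos: [0.4824, 0.2803, 0.1346]
orientation: [3.139, 0.115, -0.003]
contact_force: [0.2, 0.5, -0.3]
grip_width: 0.0332
gripper_force: 79.5
now [0.4824 0.2803 0.1346] yawy -85.8 tilt 0.1 q [-1.38  0.82  1.08  2.02 -0.95  0.92 -1.28] t 16.4 w 0.03316794594377479
```

View pics/s1c.png

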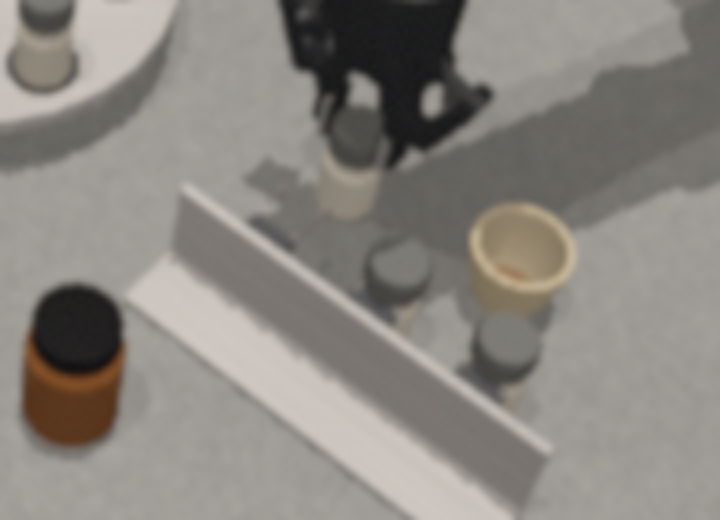

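The scene crop shows spare0 out of its clip, upright in the gripper at (352,160). The other two still hang at (398,268) and (505,345). I'll raise it, then re-measure the turntable and check the vial's tilt.

```bash
python3 drive.py '0 0 -0.03 0 0 0; 0 0 -0.07 0 0 0; 0 0 -0.11 0 0 0; 0 0 -0.14 0 0 0; 0 0 -0.145 0 0 0'; python3 top.py scene s2; cat > table.py <<'E'
import sys
from h import *
c,i,z=pickle.load(open(sys.argv[1]+".pkl","rb"));W=cloud(c,z);n=W[...,2]
l=(n>.108)&(n<.128)&(np.hypot(W[...,0]-.542,W[...,1]-.0076)<.13)
k,lab,s,cc=cv2.connectedComponentsWithStats(l.astype(np.uint8),connectivity=4);P=[]
for j in range(1,k):
    if s[j,4]>60:
        p,rd=cv2.minEnclosingCircle(W[lab==j][:,:2].astype(np.float32))
        if rd<.022: P.append(p)
P=np.array(P);A=np.c_[2*P,np.ones(len(P))];s=np.linalg.lstsq(A,(P**2).sum(1),rcond=None)[0];h=s[:2]
a=np.degrees(np.arctan2(*(P-h).T[::-1]))%60;t=np.degrees(np.angle(np.exp(6j*np.radians(a)).mean()))/6
print(len(P),"hub",h,"r",np.hypot(*(P-h).T),"a",a,t)
for q in (t-60,):
    print("place0",q,h+.095*np.array([np.cos(np.radians(q)),np.sin(np.radians(q))]))
E
python3 top.py top t6; python3 table.py t6; python3 table.py f0 2>/dev/null; python3 plan.py; python3 - <<'E'
from h import *
from bench import r, optics, telemetry, hand_in
o=telemetry.get_obs();t=np.array(o["tcp_pos"])
c,i,z=pickle.load(open("s2.pkl","rb"));W=cloud(c,z)-t
m=(np.hypot(W[...,0],W[...,1])<.04)&(W[...,2]<-.055)&(W[...,2]>-.135)
g=i.astype(int).sum(-1)
for lo,hi in((-.128,-.11),(-.115,-.098),(-.098,-.086),(-.072,-.058)):
    q=m&(W[...,2]>lo)&(W[...,2]<hi);p=W[q]
    if len(p)>5:
        A=np.c_[2*p[:,:2],np.ones(len(p))];s=np.linalg.lstsq(A,(p[:,:2]**2).sum(1),rcond=None)[0]
        print(lo,len(p),"fit",np.round(s[:2],4),np.sqrt(s[2]+s[0]**2+s[1]**2))
print("low",np.percentile(W[m][:,2],1))
E
```

```text
clock: 17.0
tcp_pos: [0.4859, 0.2803, 0.2834]
orientation: [-3.137, -0.114, -0.008]
contact_force: [0.5, -0.2, -1.0]
grip_width: 0.0331
gripper_force: 79.7
5 hub [0.54185809 0.00875296] r [0.09476342 0.09515411 0.09446144 0.09409867 0.09544832] a [11.89298415 13.47253782 13.55388324 13.99432766 14.76897629] 13.537448053032447
place0 -46.46255194696755 [ 0.6072968  -0.06011485]
now [0.4844 0.2804 0.2804] yawy -85.8 tilt 0.1 q [-1.52  0.68  1.32  1.91 -0.73  1.15 -1.42] t 17.1 w 0.03342534266714215
-0.128 69 fit [0.0024 0.0016] 0.016554718234907104
-0.115 79 fit [0.0022 0.0016] 0.01689430053566182
-0.098 73 fit [0.0042 0.0026] 0.014413507401549872
-0.072 85 fit [-0.0116 -0.0002] 0.030061076495632114
low -0.12577627595660287
```

```bash
python3 plan.py "0.6072 -0.061 0.28 94.2" "0.6072 -0.061 0.28 133.5"  "0.6072 -0.061 0.172 133.5"
```

```text
now [0.4844 0.2804 0.2804] yawy -85.8 tilt 0.1 q [-1.52  0.68  1.32  1.91 -0.73  1.15 -1.42] t 17.1 w 0.03342534266714215
leg [9.760e-02 3.494e-01 2.000e-04] [-0.001 -0.001 -0.   ] len 0.363
leg [0. 0. 0.] [ 0.     0.    -0.686] len 0.0
leg [0.    0.    0.108] [0. 0. 0.] len 0.108
```

```bash
python3 drive.py '0.007 0.025 0 0 0 0; 0.016 0.057 0 0 0 0; 0.026 0.093 0 0 0 0; 0.036 0.13 0 0 0 0; 0.047 0.168 0 0 0 0'; python3 drive.py '0.011 0.038 0 0 0 0; 0.021 0.076 0 0 0 0; 0.032 0.114 0 0 0 0; 0.042 0.15 0 0 0 0; 0.0506 0.1814 0 0 0 0'; python3 drive.py '0 0 0 0 0 -0.13; 0 0 0 0 0 -0.28; 0 0 0 0 0 -0.43; 0 0 0 0 0 -0.57; 0 0 0 0 0 -0.686'; python3 drive.py '0 0 0.02 0 0 0; 0 0 0.045 0 0 0; 0 0 0.065 0 0 0; 0 0 0.08 0 0 0; 0 0 0.085 0 0 0';python3 drive.py '0 0 0 0 0 0'; python3 plan.py "0.6072 -0.061 0.172 133.5"; python3 top.py top t7;  python3 table.py t7; python3 top.py wrist w5
```

```text
clock: 17.6
tcp_pos: [0.5426, 0.1151, 0.2781]
orientation: [3.139, 0.115, -0.004]
contact_force: [1.2, 0.1, -0.6]
grip_width: 0.0332
gripper_force: 79.7
clock: 18.1
tcp_pos: [0.6064, -0.0631, 0.278]
orientation: [-3.139, -0.112, 0.004]
contact_force: [-0.1, 0.9, -0.6]
grip_width: 0.0332
gripper_force: 79.7
clock: 18.6
tcp_pos: [0.606, -0.0609, 0.2779]
orientation: [-2.914, -1.171, 0.004]
contact_force: [-0.2, -0.3, -0.9]
grip_width: 0.033
gripper_force: 79.9
clock: 19.1
tcp_pos: [0.6054, -0.0609, 0.1922]
orientation: [-2.917, -1.163, 0.006]
contact_force: [-0.2, -0.7, -0.9]
grip_width: 0.0335
gripper_force: 79.8
clock: 19.2
tcp_pos: [0.6063, -0.0612, 0.1939]
orientation: [-2.918, -1.163, 0.003]
contact_force: [-0.4, 0.0, -0.5]
grip_width: 0.0334
gripper_force: 79.8
now [ 0.6063 -0.0612  0.1939] yawy -46.5 tilt 0.11 q [-0.62  0.66  0.89  1.85 -0.64  0.94 -0.25] t 19.2 w 0.033384045533751364
leg [0.0009 0.0005 0.0219] [-0.001  0.002 -0.001] len 0.022
2 hub [0.16695412 0.12310966] r [0.40403712 0.40403712] a [56.8978243  29.51072318] -16.79572626268514
place0 -76.79572626268514 [0.18865435 0.03062128]
```

View pics/w5.png

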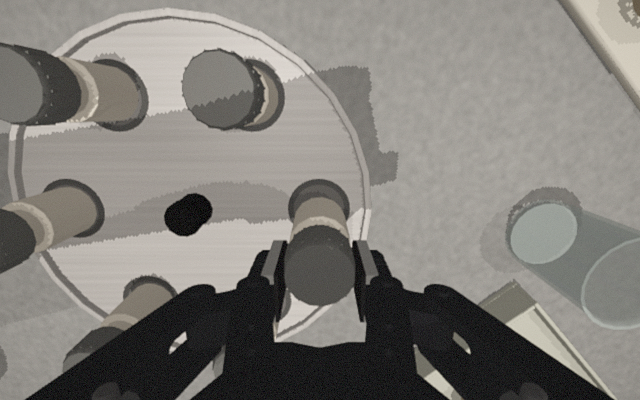

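The wrist view shows the held vial at (320,250) just above the dark pad (visible at (319,190)), with the knob at (188,214). I'll measure the vial's offset from the pad using this same image.

```bash
python3 - <<'E'
from h import *
from scipy.optimize import least_squares
c,i,z=pickle.load(open("w5.pkl","rb"));W=cloud(c,z);n=W[...,2]
def circ(p,r):
    f=lambda s:np.hypot(p[:,0]-s[0],p[:,1]-s[1])-r
    q=least_squares(f,[p[:,0].mean()-.01,p[:,1].mean()],loss="soft_l1",f_scale=.001);return np.round(q.x,4),round(np.abs(q.fun).mean(),4)
k=W[(n>.069)&(n<.076)&(np.hypot(W[...,0]-.542,W[...,1]-.008)<.022)];print("knob",k.mean(0),cv2.minEnclosingCircle(k[:,:2].astype(np.float32)))
cl=np.array([0.,0]);C=-c["R"].T@c["t"];print("cam",C)
# held vial body: above deck by 8..45mm over base
for lo,hi in((.070,.085),(.085,.1),(.078,.104)):
    m=(n>lo)&(n<hi)&(np.hypot(W[...,0]-.6065,W[...,1]+.061)<.03);p=W[m];print("body",lo,len(p),circ(p,.018))
# pad: dark deck-level pixels
g=cv2.cvtColor(i,cv2.COLOR_BGR2GRAY)
m=(n>.040)&(n<.050)&(np.hypot(W[...,0]-.607,W[...,1]+.061)<.035)
print("gray",np.percentile(g[m],[5,25,50,75,95]))
d=(m&(g<95)).astype(np.uint8);p=W[d>0];print(len(p));
cn=[q for q in cv2.findContours(d,cv2.RETR_EXTERNAL,cv2.CHAIN_APPROX_NONE)[0] if len(q)>40]
for q in cn:
    q=q[:,0];P=W[q[:,1],q[:,0]];P=P[np.hypot(P[:,0]-.607,P[:,1]+.061)>.019];print("pad",len(P),circ(P,.024),q.min(0),q.max(0))
E
```

```text
knob [0.54247276 0.00824311 0.07198063] ((0.5411340594291687, 0.008735704235732555), 0.013379356823861599)
cam [ 0.65910561 -0.01072944  0.26543404]
body 0.07 302 (array([ 0.605 , -0.0623]), np.float64(0.0002))
body 0.085 385 (array([ 0.6051, -0.0622]), np.float64(0.0002))
body 0.078 641 (array([ 0.6051, -0.0622]), np.float64(0.0002))
gray [ 66.  89. 156. 163. 196.]
1146
pad 124 (array([ 0.6057, -0.0609]), np.float64(0.0009)) [288 179] [348 221]
```

Vial body at (0.605, −0.0622) and upright, pad at about (0.606, −0.061): a 2 mm shift along tool x. Lowering.

```bash
python3 drive.py '0.002 0 0.006 0 0 0; 0.002 0 0.012 0 0 0; 0.002 0 0.016 0 0 0; 0.002 0 0.018 0 0 0; 0.002 0 0.018 0 0 0'; python3 drive.py '0 0 0.001 0 0 0; 0 0 0.002 0 0 0; 0 0 0.002 0 0 0';python3 drive.py '0 0 0 0 0 0'; python3 plan.py; python3 top.py wrist w6; python3 - <<'E'
from h import *
c,i,z=pickle.load(open("w6.pkl","rb"));W=cloud(c,z);n=W[...,2]
m=(np.hypot(W[...,0]-.606,W[...,1]+.061)<.03);k=W[(n>.11)&(n<.13)&m];print("cap top z",np.median(k[:,2]),np.percentile(k[:,2],90),"n",len(k))
E
```

```text
clock: 19.8
tcp_pos: [0.608, -0.0598, 0.1765]
orientation: [-2.918, -1.163, 0.001]
contact_force: [0.1, 0.4, -1.0]
grip_width: 0.0334
gripper_force: 79.8
clock: 20.1
tcp_pos: [0.6082, -0.0598, 0.1749]
orientation: [-2.918, -1.163, 0.0]
contact_force: [-0.7, -0.2, -0.2]
grip_width: 0.0332
gripper_force: 79.8
clock: 20.2
tcp_pos: [0.6082, -0.0598, 0.175]
orientation: [2.918, 1.163, 0.0]
contact_force: [0.3, -0.1, -1.0]
grip_width: 0.0335
gripper_force: 79.8
now [ 0.6082 -0.0598  0.175 ] yawy -46.5 tilt 0.01 q [-0.61  0.69  0.86  1.86 -0.66  0.91 -0.23] t 20.2 w 0.0335160172159196
cap top z 0.12150318171260262 0.12314274754358867 n 5545
```

Cap top at 121.5 mm against 119 mm seated, so about 2–3 mm to go.

```bash
python3 drive.py '0 0 0.001 0 0 0; 0 0 0.002 0 0 0; 0 0 0.002 0 0 0'; python3 drive.py '0 0 0.001 0 0 0; 0 0 0.001 0 0 0; 0 0 0.001 0 0 0'
```

```text
clock: 20.55
tcp_pos: [0.6082, -0.0598, 0.1729]
orientation: [-2.918, -1.163, -0.0]
contact_force: [-0.2, 0.5, 0.2]
grip_width: 0.0332
gripper_force: 79.9
clock: 20.85
tcp_pos: [0.6086, -0.0596, 0.1729]
orientation: [-2.917, -1.164, -0.002]
contact_force: [-1.4, 1.1, 8.0]
grip_width: 0.0331
gripper_force: 80.6
```

```bash
python3 drive.py '0 0 -0.001 0 0 0; 0 0 -0.001 0 0 0' - 20; python3 drive.py '0 0 0 0 0 0; 0 0 0 0 0 0; 0 0 0 0 0 0' 0.05; python3 drive.py '0 0 -0.005 0 0 0; 0 0 -0.015 0 0 0; 0 0 -0.035 0 0 0; 0 0 -0.065 0 0 0;0 0 -0.1 0 0 0'; python3 drive.py '0 0 -0.02 0 0 0; 0 0 -0.02 0 0 0'; python3 top.py wrist w7;  python3 top.py scene s3; python3 - <<'E'
from h import *
c,i,z=pickle.load(open("w7.pkl","rb"));W=cloud(c,z);n=W[...,2]
l=(n>.108)&(n<.128)&(np.hypot(W[...,0]-.542,W[...,1]-.0076)<.14)
k,lab,s,cc=cv2.connectedComponentsWithStats(l.astype(np.uint8),connectivity=4)
for j in range(1,k):
    if s[j,4]>300: p,rd=cv2.minEnclosingCircle(W[lab==j][:,:2].astype(np.float32));d=np.array(p)-[.5418,.008];print(s[j,4],np.round(p,4),rd,np.hypot(*d),np.degrees(np.arctan2(d[1],d[0])),np.median(W[lab==j][:,2]))
E
```

```text
clock: 21.05
tcp_pos: [0.6082, -0.0598, 0.1729]
orientation: [2.918, 1.163, 0.0]
contact_force: [-0.7, 0.7, 2.8]
grip_width: 0.0334
gripper_force: 79.8
clock: 21.35
tcp_pos: [0.6081, -0.0598, 0.1728]
orientation: [2.918, 1.163, -0.0]
contact_force: [-0.3, -0.2, 0.5]
grip_width: 0.0499
gripper_force: 0.0
clock: 21.85
tcp_pos: [0.6077, -0.0599, 0.274]
orientation: [-2.918, -1.163, 0.002]
contact_force: [1.8, -0.4, 1.0]
grip_width: 0.0502
gripper_force: 0.0
clock: 22.05
tcp_pos: [0.6096, -0.0607, 0.2968]
orientation: [2.916, 1.162, 0.009]
contact_force: [0.3, -0.7, -0.3]
grip_width: 0.05
gripper_force: 0.0
1928 [0.5685 0.1007] 0.0189406368881464 0.09641812620539406 73.95342946969987 0.11935889774889454
1705 [0.6337 0.0294] 0.01859741285443306 0.09440873420435872 13.116026979410242 0.11952697617386591
1327 [ 0.6067 -0.0606] 0.018693728372454643 0.09442514983347247 -46.55964532334916 0.11949718131226633
1572 [0.4764 0.0763] 0.018763503059744835 0.09456527716563794 133.7812825212811 0.11916696902951414
469 [ 0.5182 -0.0849] 0.017525065690279007 0.09586155083884534 -104.2537404489115 0.11922914531171122
885 [ 0.4502 -0.0153] 0.018515273928642273 0.09455783782665869 -165.7386297507269 0.1190529064879998
```

View pics/w7.png

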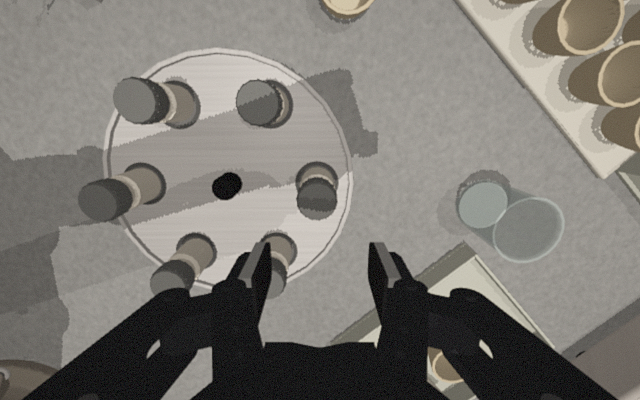

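The wrist view shows all six vials upright on their pads, the new one at (318,188). It measures 94 mm from the hub at −46.6°, cap top 119.5 mm. The table has not turned and the arm is clear, so I'll hand in.

```bash
python3 drive.py '0 0 0 0 0 0; 0 0 0 0 0 0; 0 0 0 0 0 0'; python3 -c "
from bench import r, optics, telemetry, hand_in
print(hand_in())"
```

```text
clock: 22.45
tcp_pos: [0.6078, -0.0597, 0.2921]
orientation: [-2.918, -1.163, 0.002]
contact_force: [1.1, 0.5, 0.6]
grip_width: 0.0501
gripper_force: 0.0
the job is handed in; nothing more can be done
None
```

I handed the job in at about 22 s; no verdict came back, but my last measurements show the spoiled vial lying on the tray floor, spare0 standing upright within about 1 mm of the empty pad's centre, and the turntable unturned.

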